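# Release the ratchet clamp and free a glued pot

## Task

The glue on the pot's ear has set, so open the bench clamp that holds the pot: with the fingertips press the black release lever on the sliding jaw right down and, keeping it down, push the jaw all the way back along its bar to the end stop, then let go and come clear. Grasp and lift nothing, do not force the ratchet, and leave the pot standing where it is and the other things undisturbed.

Things in the scene. Friction and masses are not known exactly. Their poses are not given: they have to be found in the camera images.
- clamp: bench clamp screwed down: base plate 60 x 400 x 10 mm, a flat steel bar on edge above it (toothed top 74 mm high), grey fixed head at one end, grey post 72 mm high at the other. Two jaw arms 75 mm up hold the pot between rubber pads. Origin on the table between pot and bar. Own axes: bar along y at x = +55 mm; fixed jaw at the -y end, sliding jaw moves toward +y; arms reach to -x; z up
- jaw (a joint): sliding jaw: grey head on the bar, 43 mm wide, 60 mm long, top 91 mm above the table; arm at its pot side, release lever at its back. Value in m along the clamp's +y: 0 closed on the pot, 0.098 fully back at the end stop. Slides with 2 to 4 N while the lever is down. With the lever up the ratchet locks it (after 3 mm of play) against going back and lets it move only toward the pot
- release (a joint): black release lever, hinged on the sliding jaw and carried by it. Value in rad: 0 sprung up with its pawl in the teeth, 0.20 fully down; above about 0.13 the pawl is clear of the teeth. At the pad's centre pressing takes about 3 N at first, 7 N fully down; it springs up when let go
- release_pad (a point): centre of the top of the lever's ribbed thumb pad, 44 x 44 mm, level, 100 mm above the table while up; rides with jaw and lever. The hinge is 50 mm toward the clamp's -y and 30 mm lower: fully down, this point is 10 mm lower. A lip across the pad's back edge, face 21 mm toward +y, 12 mm high, can be pushed against. The grey head begins 18 mm toward -y, 9 mm lower. Axes as the clamp's
- pot: cream moulded pot, about 150 mm across and 114 mm high, loose, standing on the table between the rubber pads of the clamp; the only pot in a clamp. Origin at the centre of its foot, z up
- marker: black and grey felt marker 128 x 13 x 15 mm lying in front of the clamp, loose bystander; origin under its middle
- stopper: small tan bear-shaped stopper 38 x 48 x 59 mm standing behind the clamp, loose bystander; origin under its middle
- kraft_box: small brown cardboard box 34 x 46 x 56 mm behind the clamp, loose bystander; origin under its middle
- lid: cream round lid, 112 mm across and 12 mm thick, lying behind the clamp, loose bystander; origin under its middle
- half_shell: cream half egg-shell dish with a zigzag rim, 118 x 112 x 60 mm, to the right, loose bystander; origin under its middle

How it is judged:
By the outcome, as a careful person would: the job done as asked, in the order asked, and still so for the second after the job is handed in, with the robot touching nothing.
It also fails if it takes over 32 s, if anything falls off the work surface, if the arm or the gripper's body presses on something with over 40 N, if the wrist force passes 120 N, or if a joint passes its speed limit or range.

## Robot

A 6-joint arm with a two-finger parallel gripper is mounted at the origin on a cart in front of the work surface, level with it; the furniture and walls round the work are solid. World frame = base frame: x ahead of the robot, y to its left, z up, the work surface at z = 0. Lengths are in m, angles in rad, forces in N, time in s.
With the tool pointing down it reaches from about 0.325 to 0.9 m from the base axis. Payload 6.1 kg.
Tool frame: the origin (TCP) lies midway between the tips of the shut fingers; the grasp point (between the pads) lies 19 mm behind it; z points along the fingers, y is the line along which they close (so a half turn about z gives the same grasp; the last joint's range is limited). The gripper opens to 85 mm and grips with 20 to 120 N. Pads are 22 mm wide; open, the fingers measure 114 mm over their backs; the gripper's body (76 mm by 85 mm) begins 54 mm behind the grasp point. The pads swing forward as they close: fully open they stand 13 mm farther back than shut.
Start: joints at [1.105, 0.22, 1.526, -0, 1.395, -0.126], TCP at [0.208, 0.589, 0.203] pointing down, gripper open.
Joint ranges: [-2.98, 2.98], [-0.91, 2.08], [0.09, 2.57], [-1.24, 4.39], [0.2, 2.65], [-2.68, 2.68]. Speed limits (rad/s): [2.57, 2.57, 3.01, 3.14, 3.14, 3.14].

## Interface

Orientations are given as [roll, pitch, yaw] about the fixed x, y, z axes, in that order (R = Rz(yaw) Ry(pitch) Rx(roll)).
In Python, from plant import movep, move_l, set_joints, gripper_to, hold, inverse_kinematics, observe, get_image, get_calibration, Unreachable, job_done gives the robot as it stands. Calls block until the motion is done:
- movep(position, orientation): joint-space move of the TCP to a pose.
- move_l(position, feed=0.15, rotation=None, max_force=None): straight line of the TCP; rotation=None keeps the orientation; feed is the mean speed in m/s. With max_force (N) it stops when the force on the tool has changed by that much, and returns True; else False.
- set_joints(angles): joint-space move.
- gripper_to(opening, f_grip=None): finger opening in m; f_grip is the grip in N (None keeps the last); returns when the fingers have stopped.
- hold(seconds).
- inverse_kinematics(position, orientation): joint angles nearest the present ones, or None.
- observe(): the state.
- get_image(name): name is "side" or "top" or "wrist"; returns (picture, depth): 400x640x3 uint8, red, green, blue; 400x640 float32, m along the optical axis (not along the pixel's ray), 0 where there is no reading.
- get_calibration(name): a dict with "intrinsics" (3x3 intrinsics, pixels), "world_from_camera" (4x4, takes a point from camera to world coordinates). Camera axes: x right, y down, z forward; pixel columns grow to the right and rows downward; lengths in m; the calibration is good to about 2 mm. The wrist camera is an equidistant fisheye: a pixel r from the principal point sees the ray r / f radians off the axis. A picture is of the moment at which its call begins: read the wrist's pose just before it. get_calibration takes no time and is no camera call; for the wrist camera it gives the pose at the moment of the call.
A pose or a line that the arm cannot do raises Unreachable and nothing moves.
- job_done(): hands the job in; it is judged then, once.
The state is a dict: "time_s": time; "q": joint angles; "joint_velocities": joint speeds; "joint_torque": joint torques, N m; "eef_pos": TCP position; "tcp_rot": TCP orientation; "ft_force": force on the tool from outside, world axes, zero at the start; "torque": the same for the moment, N m; "opening": finger opening in m; "grasp_force": force on a finger pad.
Only numpy, scipy, OpenCV 4.12 (cv2) and the standard library are available. Lean on these libraries where they do the work, as an engineer would, in place of code of your own. Each camera call takes 0.05 s, during which the arm holds its last target. There are 200 camera calls.

## Working session

There is one attempt and no reset: what is moved stays moved. The work goes in short steps, each a Python script; the robot and the scene stay as the last script left them, time stands still between calls to the robot, and variables do not carry over. Pictures are saved under pics/ and viewed, at most 10 in all, crops included, and the job is handed in when it is done.

```bash
ls; mkdir -p pics; python3 - <<'E'
from plant import *
import cv2,numpy as np
for n in("top","side"):
    im,d=get_image(n); cv2.imwrite(f"pics/{n}0.png",im[:,:,::-1]); np.savez(f"pics/{n}0.npz",im=im,d=d,**get_calibration(n))
    c=get_calibration(n);print(n,np.round(c["intrinsics"],1).tolist(),np.round(c["world_from_camera"],3).tolist(),(d>0).mean())
print(observe()["time_s"])
E
```

```text
pics
top [[388.3, 0.0, 322.0], [0.0, 388.3, 201.0], [0.0, 0.0, 1.0]] [[-0.027, -0.99, 0.142, 0.479], [-1.0, 0.026, -0.008, -0.081], [0.004, -0.142, -0.99, 0.947], [0.0, 0.0, 0.0, 1.0]] 0.99587109375
side [[436.8, 0.0, 318.5], [0.0, 436.8, 194.1], [0.0, 0.0, 1.0]] [[0.998, 0.049, -0.033, 0.611], [0.057, -0.651, 0.757, -0.888], [0.016, -0.757, -0.653, 0.799], [0.0, 0.0, 0.0, 1.0]] 0.996
0.1
```

View pics/top0.png

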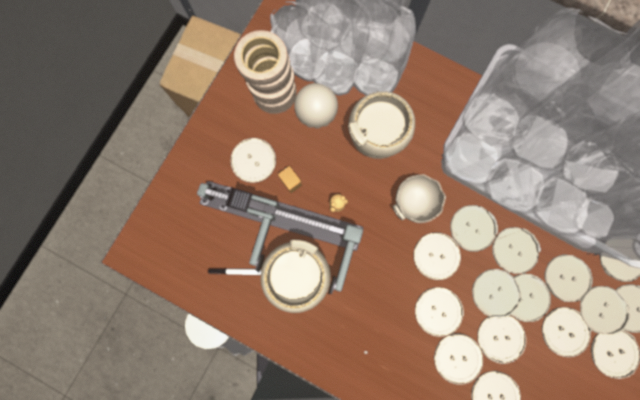

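View pics/side0.png

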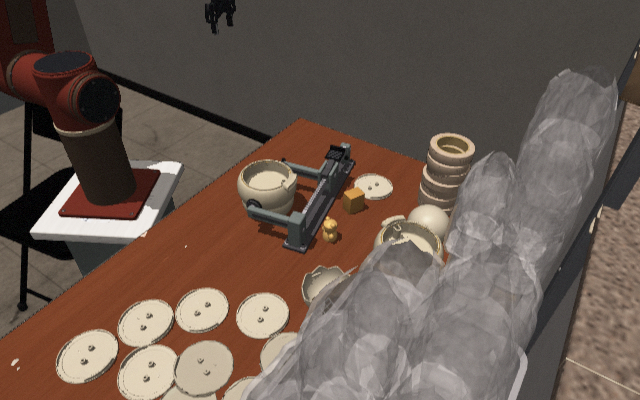

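The top view shows the clamp running from its post at about (207,192) to the fixed head at (350,235). The sliding jaw is near (262,208), with the black lever near (240,200). Next I'll get 3D points from depth and a zoomed crop.

```bash
cat > h.py <<'E'
import numpy as np,cv2
def load(n):
    z=np.load(f"pics/{n}.npz"); return z["im"],z["d"],z["intrinsics"],z["world_from_camera"]
def cloud(d,K,T):
    v,u=np.mgrid[:d.shape[0],:d.shape[1]]
    P=np.stack([(u-K[0,2])/K[0,0]*d,(v-K[1,2])/K[1,1]*d,d],-1)
    return P@T[:3,:3].T+T[:3,3]
E
python3 - <<'E'
from h import *
for n,(a,b,c,d_) in {"top0":(190,170,370,300),"side0":(230,130,410,260)}.items():
    im,d,K,T=load(n);P=cloud(d,K,T)
    cv2.imwrite(f"pics/{n}c.png",cv2.resize(im[b:d_,a:c,::-1],None,fx=4.4,fy=4.4,interpolation=cv2.INTER_CUBIC))
    x,y,z=P[...,0],P[...,1],P[...,2]
    reg=np.zeros(z.shape,bool);reg[b:d_,a:c]=1
    t=reg&(abs(z)<.02); print(n,"table z med",np.median(z[t]))
    g=im.astype(int); blk=reg&(g.max(2)<60)&(z>.085)&(z<.115)
    m,l,st,ce=cv2.connectedComponentsWithStats(blk.astype(np.uint8))
    for i in range(1,m):
        if st[i,4]>15: q=P[l==i];print(st[i],np.round(np.median(q,0),3),np.round(q.min(0),3),np.round(q.max(0),3))
    # bar direction: z 0.068..0.08 grey
E
```

```text
top0 table z med -7.54050769266601e-05
[227 189   7  17  42] [0.615 0.113 0.1  ] [0.597 0.107 0.097] [0.632 0.12  0.113]
side0 table z med 0.0002718609013421247
[325 145  20  26 216] [0.611 0.096 0.101] [0.585 0.037 0.085] [0.636 0.123 0.113]
[247 199  14   8  56] [ 0.42 -0.11  0.09] [ 0.403 -0.118  0.085] [ 0.436 -0.095  0.096]
[299 216   7  11  17] [ 0.543 -0.166  0.089] [ 0.537 -0.177  0.086] [ 0.549 -0.147  0.092]
```

View pics/top0c.png

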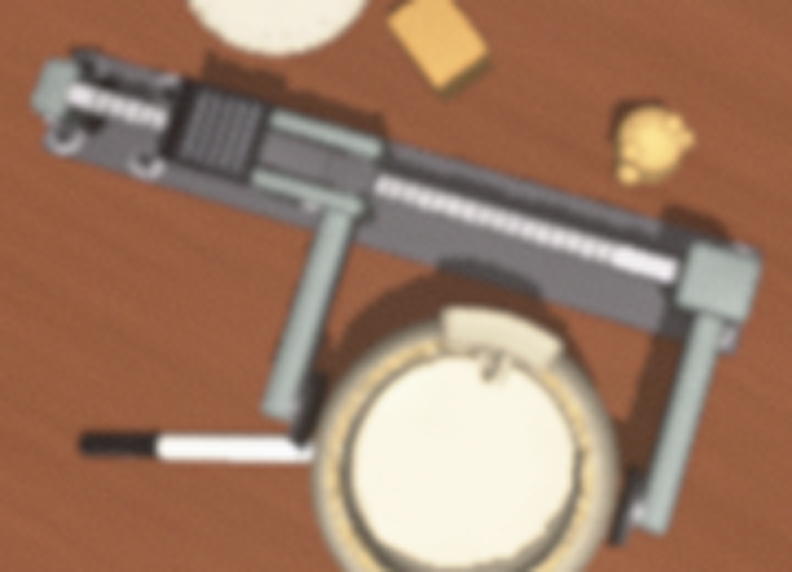

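View pics/side0c.png

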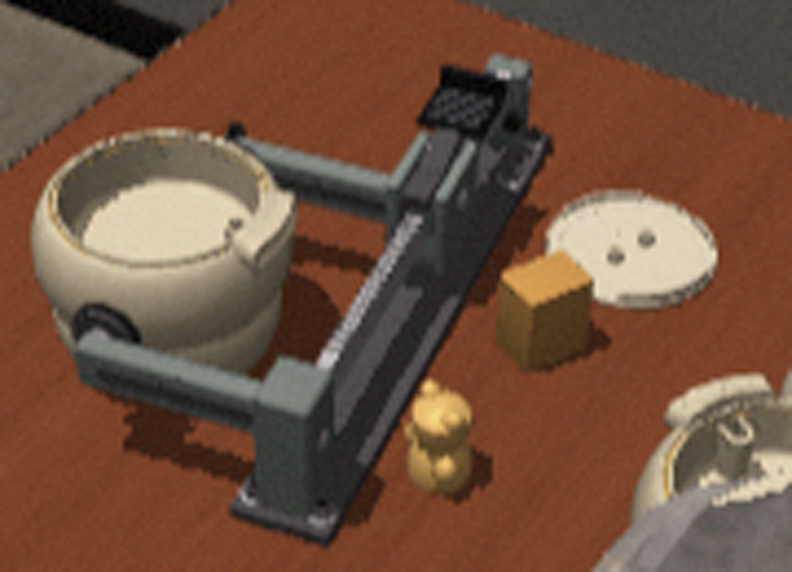

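Crop views: the ribbed pad in the top crop is centred near (219,133), with the lip at its left edge, on the post side. The bright toothed bar runs from (75,95) to (670,265). In the side crop the pad is near (462,103) with its lip up behind it. Next I'll get the axis and pad centre numerically.

```bash
python3 - <<'E'
from h import *
im,d,K,T=load("top0");P=cloud(d,K,T);x,y,z=np.moveaxis(P,-1,0)
g=im.astype(int)
reg=np.zeros(z.shape,bool);reg[185:240,205:346]=1
bar=reg&(g.min(2)>165)&(z>.066)&(z<.082)
q=P[bar][:,:2];
vx,vy,x0,y0=cv2.fitLine(q.astype(np.float32),cv2.DIST_HUBER,0,.001,.001).ravel()
if vy<0:vx,vy=-vx,-vy
ax=np.array([vx,vy]);n=np.array([vy,-vx]) # clamp y, clamp x
print("bar n",bar.sum(),"axis",ax,"yaw(clamp)",np.arctan2(n[1],n[0]),"pt",x0,y0, "resid",np.std((q-[x0,y0])@n))
for nm in("top0","side0"):
    im,d,K,T=load(nm);P=cloud(d,K,T);z=P[...,2]
    s=(P[...,:2]-[x0,y0])@ax;t=(P[...,:2]-[x0,y0])@n
    o=((np.array([.615,.10])-[x0,y0])@ax)
    near=(abs(t)<.03)&(abs(s-o)<.08)
    for lo,hi in((.096,.105),(.107,.116),(.086,.094),(.069,.079)):
        m=near&(z>lo)&(z<hi)
        if m.sum():print(nm,lo,hi,m.sum(),"s",np.round(np.percentile(s[m],[1,5,50,95,99]),4),"t",np.round(np.percentile(t[m],[1,5,50,95,99]),4),"z",np.median(z[m]).round(4))
print("s of ref .615,.10:",o)
E
```

```text
bar n 368 axis [0.31106538 0.9503885 ] yaw(clamp) -0.31631383 pt 0.5714833 -0.01710524 resid 0.00944615937887538
top0 0.096 0.105 417 s [0.0868 0.0947 0.1156 0.137  0.1384] t [-0.0206 -0.0188  0.001   0.0201  0.0223] z 0.0996
top0 0.107 0.116 52 s [0.1373 0.1377 0.1398 0.1425 0.1433] t [-0.0207 -0.0187  0.0001  0.02    0.0215] z 0.1111
top0 0.086 0.094 315 s [0.0453 0.0472 0.0674 0.0924 0.0953] t [-0.0186 -0.0176  0.0006  0.0191  0.0207] z 0.0897
top0 0.069 0.079 106 s [0.0595 0.0636 0.1742 0.2011 0.2032] t [-0.0216 -0.0201  0.0008  0.0119  0.0122] z 0.0716
side0 0.096 0.105 195 s [0.0827 0.0898 0.1137 0.1363 0.1385] t [-0.0189 -0.0161  0.0031  0.0229  0.0242] z 0.0999
side0 0.107 0.116 34 s [0.1324 0.1334 0.1365 0.1407 0.1422] t [-0.0185 -0.0172  0.0019  0.0215  0.023 ] z 0.1108
side0 0.086 0.094 150 s [0.0454 0.047  0.0668 0.0912 0.0951] t [-0.0165 -0.0148  0.0041  0.0218  0.0228] z 0.0905
side0 0.069 0.079 39 s [0.0473 0.0506 0.0955 0.2041 0.2045] t [-0.0059 -0.0041  0.0207  0.0244  0.0252] z 0.0716
s of ref .615,.10: 0.12483200697876687
```

Both views agree on the pad: its centre is at s≈0.115 along the bar, z≈0.100, with the lip face at s≈0.137. I'll shut the gripper and go above the pad, with the 22 mm pad width along the bar and a bias toward the lip.

```bash
cat >> h.py <<'E'
AX=np.array([.31107,.95039]);N=np.array([.95039,-.31107]);O=np.array([.57148,-.01711])
def pt(s,t,z): return [*(O+s*AX+t*N),z]
E
python3 - <<'E'
from h import *
from plant import *
o=observe();print(o["tcp_rot"],o["q"])
best=None
for yaw in(1.2545,1.2545-np.pi):
    q=inverse_kinematics(pt(.121,.0015,.17),[np.pi,0,yaw]);print(yaw,q)
    if q is not None:
        c=np.abs(np.array(q)-o["q"]).max()
        if best is None or c<best[0]:best=(c,yaw)
gripper_to(0.0,20)
movep(pt(.121,.0015,.17),[np.pi,0,best[1]])
move_l(pt(.121,.0015,.125),.1)
o=observe();print(o["time_s"],o["eef_pos"],o["ft_force"],o["opening"])
for n in("side","wrist"):
    im,d=get_image(n);cv2.imwrite(f"pics/{n}1.png",im[100:300,180:500,::-1].repeat(2,0).repeat(2,1) if n=="side" else im[:,:,::-1])
E
```

```text
[-3.13982011e+00 -2.38855957e-04  2.80181771e+00] [ 1.10491593e+00  2.21152854e-01  1.52753066e+00  1.42432336e-05
  1.39469765e+00 -1.26108172e-01]
1.2545 [ 3.07552640e-02  2.28238625e-01  1.57936035e+00 -4.44089210e-16
  1.33399367e+00  3.47051591e-01]
-1.8870926535897932 None
3.7333 [0.61050198 0.09756212 0.12489735] [-0.26898024  0.65199489  0.12385341] 7.845647495501189e-05
```

View pics/side1.png

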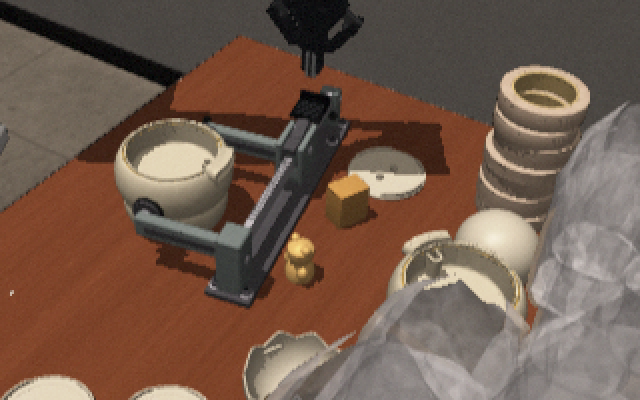

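View pics/wrist1.png

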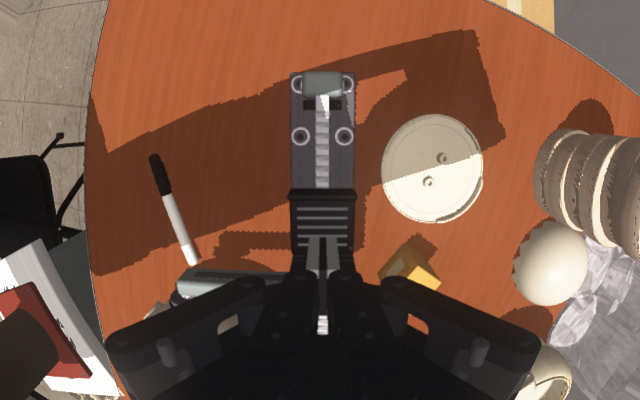

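The side view shows the shut fingertips above the pad. In the wrist view the bar, pad (290-355, 190-275) and fingertips are all in line at column ~322, and the lip at row ~195 lies ahead of the tips. Now I'll press.

```bash
python3 - <<'E'
from h import *
from plant import *
def rep(l):
    o=observe();p=o["eef_pos"];f=o["ft_force"];r=p[:2]-O
    print(l,round(o["time_s"],2),"s",round(r@AX,4),"t",round(r@N,4),"z",round(p[2],4),"F s,t,z",np.round([f[:2]@AX,f[:2]@N,f[2]],2))
rep("start")
print(move_l(pt(.121,.0015,.105),.05,max_force=2));rep("near")
for z in(.099,.096,.093,.091,.0895):
    hit=move_l(pt(.121,.0015,z),.02,max_force=12);rep(hit)
    if hit:break
E
```

```text
start 3.83 s 0.1213 t 0.0021 z 0.1259 F s,t,z [ 0.28  0.48 -0.04]
False
near 4.38 s 0.1209 t 0.0012 z 0.1045 F s,t,z [ 0.2  -0.38 -0.42]
False 4.83 s 0.121 t 0.0014 z 0.0989 F s,t,z [ 0.05  0.54 -0.46]
False 5.13 s 0.121 t 0.0013 z 0.0958 F s,t,z [0.26 0.8  0.22]
False 5.43 s 0.1209 t 0.0013 z 0.0927 F s,t,z [ 0.05 -0.07  0.33]
False 5.68 s 0.121 t 0.0013 z 0.0908 F s,t,z [-0.99 -0.12  0.17]
False 5.93 s 0.121 t 0.0014 z 0.0894 F s,t,z [ 0.31 -0.18 -0.82]
```

No contact force at z=0.089, where the pad should have been pressed. I'll look before going further.

```bash
python3 - <<'E'
from h import *
from plant import *
w,_=get_image("wrist");s,d=get_image("side");t,dt=get_image("top")
c=lambda im,a,b,k:cv2.resize(im[b:b+k[1],a:a+k[0]],(400,300),interpolation=cv2.INTER_CUBIC)
out=np.vstack([np.hstack([c(s,290,110,(100,75)),c(w,240,170,(160,120))]),np.hstack([c(t,190,150,(100,75)),c(w,0,0,(640,400))])])
cv2.imwrite("pics/m2.png",out[:,:,::-1])
o=observe();print(o["eef_pos"],o["ft_force"],o["joint_torque"],o["torque"])
P=cloud(d,*[get_calibration("side")[k] for k in("intrinsics","world_from_camera")])
S=(P[...,:2]-O)@AX;T=(P[...,:2]-O)@N
for lo,hi in((.084,.096),(.096,.105),(.105,.116)):
    m=(abs(T)<.03)&(S>.05)&(S<.19)&(P[...,2]>lo)&(P[...,2]<hi);v,u=np.nonzero(m)
    if m.sum():print(lo,m.sum(),np.percentile(S[m],[2,50,98]).round(3),np.median(P[...,2][m]).round(4),u.min(),u.max(),v.min(),v.max())
E
```

```text
[0.61055061 0.09742069 0.08953222] [ 0.54694982  0.81795997 -0.12356501] [ 3.60306394e-04 -5.06772280e+01 -3.59389043e+01 -2.50311285e-05
  2.36547632e-03  2.20878057e-06] [0.02259466 0.06809255 0.0318314 ]
0.084 163 [0.051 0.071 0.096] 0.0904 315 341 158 173
0.096 187 [0.087 0.113 0.139] 0.1 325 344 148 162
0.105 19 [0.132 0.136 0.138] 0.1093 330 344 146 150
```

View pics/m2.png

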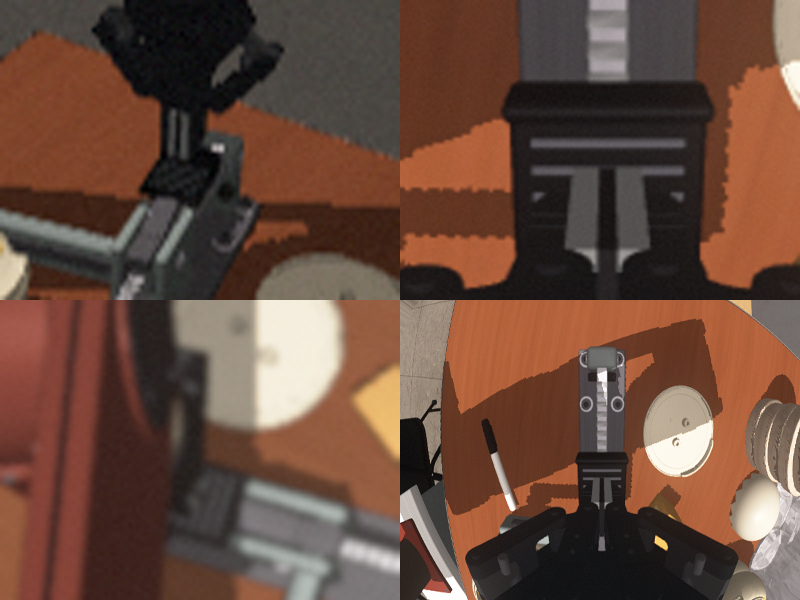

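In this view the fingers sit over the pad (one rib visible between tip and lip), but the pad is still up at z=0.100. So the real tips must be higher than the reported TCP. I'll measure the tip height from the side depth.

```bash
python3 - <<'E'
from h import *
from plant import *
s,d=get_image("side");o=observe();print(o["eef_pos"],o["opening"])
C=get_calibration("side");P=cloud(d,C["intrinsics"],C["world_from_camera"])
S=(P[...,:2]-O)@AX;T=(P[...,:2]-O)@N
for v in range(134,160):
    u=range(330,346,2)
    print(v,[(u_,round(1e3*S[v,u_]),round(1e3*T[v,u_]),round(1e3*P[v,u_,2])) for u_ in u])
E
```

```text
[0.61056486 0.09741073 0.08955167] 9.99594166265287e-06
134 [(330, 108, -9, 168), (332, 108, -4, 169), (334, 114, 0, 167), (336, 109, 7, 171), (338, 107, 13, 174), (340, 108, 18, 175), (342, 114, 21, 172), (344, 106, 29, 179)]
135 [(330, 110, -10, 163), (332, 107, -4, 167), (334, 112, 0, 165), (336, 105, 8, 171), (338, 111, 12, 168), (340, 112, 17, 169), (342, 113, 22, 170), (344, 108, 29, 174)]
136 [(330, 108, -9, 162), (332, 103, -2, 167), (334, 114, 0, 160), (336, 111, 6, 163), (338, 104, 14, 170), (340, 114, 16, 164), (342, 106, 24, 171), (344, 108, 29, 171)]
137 [(330, 112, -11, 156), (332, 106, -3, 161), (334, 114, 0, 157), (336, 109, 7, 162), (338, 108, 13, 164), (340, 113, 17, 162), (342, 110, 23, 165), (344, 109, 29, 168)]
138 [(330, 116, -12, 150), (332, 110, -4, 155), (334, 115, 0, 153), (336, 109, 7, 159), (338, 110, 12, 160), (340, 114, 17, 158), (342, 351, -51, -3), (344, 108, 30, 165)]
139 [(330, 112, -10, 149), (332, 112, -5, 151), (334, -815, 308, 799), (336, 110, 7, 155), (338, 113, 12, 154), (340, 117, 16, 153), (342, 343, -48, -2), (344, 348, -43, -3)]
140 [(330, 
[... 2657 characters left out ...]
01), (342, 119, 24, 102), (344, 190, 8, 50)]
156 [(330, 103, -6, 101), (332, 107, -1, 99), (334, 108, 4, 100), (336, 111, 9, 100), (338, 112, 15, 101), (340, 116, 19, 99), (342, 119, 24, 99), (344, 202, 5, 38)]
157 [(330, 100, -4, 100), (332, 102, 1, 100), (334, 103, 6, 101), (336, 110, 10, 97), (338, 107, 16, 101), (340, 112, 20, 99), (342, 116, 25, 98), (344, 200, 6, 36)]
158 [(330, 95, -3, 100), (332, 97, 3, 101), (334, 100, 7, 100), (336, 102, 12, 100), (338, 102, 18, 101), (340, 106, 22, 100), (342, 175, 7, 49), (344, 201, 5, 31)]
159 [(330, 95, -2, 97), (332, 93, 4, 101), (334, 99, 8, 97), (336, 98, 14, 100), (338, 103, 18, 98), (340, 105, 23, 98), (342, 173, 8, 48), (344, 204, 5, 26)]
```

The side depth puts the fingertip bottoms at z≈0.121 while the reported TCP is 0.0895, so the tips really end about 31 mm short of the TCP. The first hover picture shows the same offset. I'll keep descending, guarded by force, with contact expected near a reported z of 0.069.

```bash
cat >> h.py <<'E'
def rep(l):
    from plant import observe
    o=observe();p=o["eef_pos"];f=o["ft_force"];r=p[:2]-O
    print(l,round(o["time_s"],2),"s",round(r@AX,4),"t",round(r@N,4),"z",round(p[2],4),"F s,t,z",np.round([f[:2]@AX,f[:2]@N,f[2]],2))
    return o
E
python3 - <<'E'
from h import *
from plant import *
hit=move_l(pt(.121,.0015,.060),.025,max_force=2.7);o=rep(hit)
if hit:
    z0=o["eef_pos"][2]
    for dz in (.003,.006,.008,.0095):
        h=move_l(pt(.121,.0015,z0-dz),.02,max_force=10);rep(h)
        if h:break
    s,d=get_image("side")
    C=get_calibration("side");P=cloud(d,C["intrinsics"],C["world_from_camera"])
    S=(P[...,:2]-O)@AX;T=(P[...,:2]-O)@N;Z=P[...,2]
    for a in np.arange(.09,.142,.006):
        m=(S>a)&(S<a+.006)&(T>-.02)&(T<.022)&(Z>.075)&(Z<.104)
        if m.sum():print(round(a+.003,3),m.sum(),np.median(Z[m]).round(4))
E
```

```text
True 6.92 s 0.1212 t 0.0014 z 0.0697 F s,t,z [-0.2  -0.45  3.07]
False 7.22 s 0.1219 t 0.0015 z 0.0673 F s,t,z [ 2.36 -1.16  4.73]
False 7.52 s 0.1228 t 0.0018 z 0.0649 F s,t,z [ 4.62 -1.92  5.94]
False 7.77 s 0.1233 t 0.002 z 0.0632 F s,t,z [ 6.05 -1.88  7.92]
False 8.02 s 0.1237 t 0.0021 z 0.062 F s,t,z [ 7.28 -2.7   9.13]
0.093 23 0.0917
0.099 25 0.0929
0.105 16 0.0931
0.111 32 0.0958
0.117 18 0.0963
0.123 8 0.0897
0.129 7 0.0891
0.135 7 0.0885
0.141 13 0.0932
```

Contact came at 0.0697, as predicted. I'll press on until the lever bottoms out (a jump in stiffness), then push back.

```bash
python3 - <<'E'
from h import *
from plant import *
for z in (.0605,.0595,.0585,.0575,.0565):
    h=move_l(pt(.1225,.0015,z),.02,max_force=8);o=rep(h)
    if h or o["ft_force"][2]>16:break
E
```

```text
False 8.32 s 0.1239 t 0.002 z 0.0618 F s,t,z [ 3.97 -2.21  7.85]
False 8.57 s 0.1241 t 0.0021 z 0.0612 F s,t,z [ 3.42 -1.78  9.14]
False 8.82 s 0.1242 t 0.0022 z 0.0609 F s,t,z [ 3.13 -4.47 12.72]
False 9.07 s 0.1243 t 0.0024 z 0.0607 F s,t,z [ 2.62 -7.04 17.17]
```

The lever is fully down: force climbs sharply at z≈0.0608. Now I'll push back along the bar, in stages first.

```bash
python3 - <<'E'
from h import *
from plant import *
for s in (.130,.140):
    h=move_l(pt(s,.002,.0578),.03,max_force=15);rep(h)
    if h: break
else:
    for s in (.17,.20,.22):
        h=move_l(pt(s,.002,.0578),.05,max_force=15);rep(h)
        if h: break
E
```

```text
False 9.47 s 0.131 t 0.0023 z 0.0606 F s,t,z [ 0.24 -6.5  16.93]
False 9.95 s 0.1409 t 0.0023 z 0.0606 F s,t,z [ 0.08 -7.26 16.84]
False 10.7 s 0.1712 t 0.0023 z 0.0607 F s,t,z [ 0.04 -7.1  16.75]
False 11.45 s 0.2014 t 0.0023 z 0.0608 F s,t,z [ 0.66 -5.57 15.92]
False 12.0 s 0.2216 t 0.0023 z 0.0608 F s,t,z [ 1.6  -4.87 15.17]
```

```bash
python3 - <<'E'
from h import *
from plant import *
for s in (.223,.2245,.226,.2275,.229,.231):
    h=move_l(pt(s,.002,.0578),.03,max_force=12);o=rep(h)
    if h or o["ft_force"][:2]@AX<-9: break
s,d=get_image("side");cv2.imwrite("pics/s3.png",cv2.resize(s[100:250,230:430,::-1],None,fx=4,fy=4))
E
```

```text
False 12.25 s 0.2237 t 0.0028 z 0.0606 F s,t,z [-2.15 -4.68 14.5 ]
False 12.5 s 0.2245 t 0.003 z 0.0604 F s,t,z [-5.   -2.58 14.07]
False 12.75 s 0.2258 t 0.0033 z 0.0602 F s,t,z [-2.71 -2.44 12.4 ]
False 13.0 s 0.2272 t 0.0034 z 0.0599 F s,t,z [-3.56 -0.7  11.11]
False 13.25 s 0.2287 t 0.0035 z 0.0597 F s,t,z [-3.74 -0.69  9.97]
False 13.5 s 0.229 t 0.0035 z 0.0595 F s,t,z [-9.18  0.28 11.04]
```

View pics/s3.png

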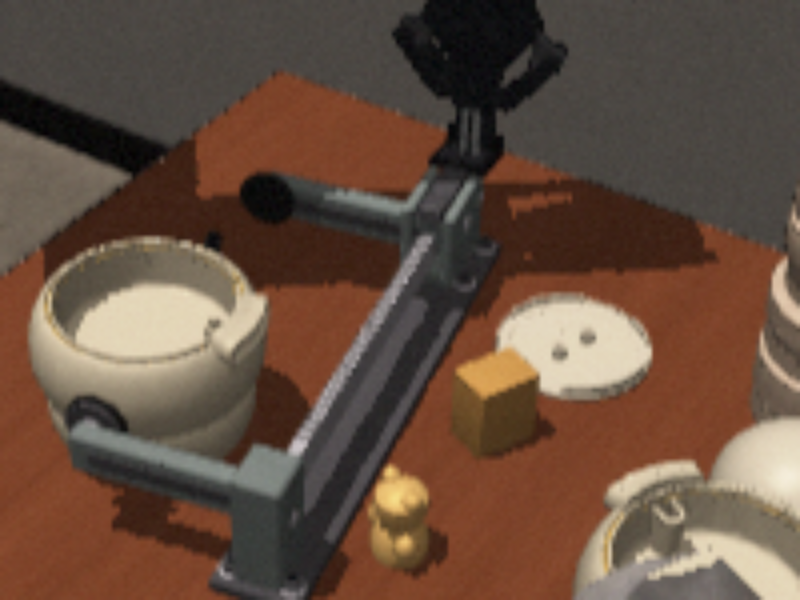

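The jaw is well back, its pad is about 98 mm clear of the pot, and nothing else looks disturbed. I'll check the jaw's travel by depth, then lift straight up so the spring can't drag it forward.

```bash
python3 - <<'E'
from h import *
from plant import *
C=get_calibration("side")
def head(d,lo=.086,hi=.094,s0=.03,s1=.22):
    P=cloud(d,C["intrinsics"],C["world_from_camera"]);S=(P[...,:2]-O)@AX;T=(P[...,:2]-O)@N
    m=(T>-.017)&(T<.023)&(P[...,2]>lo)&(P[...,2]<hi)&(S>s0)&(S<s1);return np.percentile(S[m],[1,5,10]).round(4)
print("before",head(load("side0")[1],s0=.02,s1=.2),"now",head(get_image("side")[1]))
move_l(pt(.229,.002,.075),.04);rep("up")
move_l(pt(.228,.002,.16),.1);rep("clear")
move_l(pt(.228,.002,.24),.15)
hold(.3);rep("end")
s,d=get_image("side");print("after",head(d,s1=.18))
P=cloud(d,C["intrinsics"],C["world_from_camera"]);S=(P[...,:2]-O)@AX;T=(P[...,:2]-O)@N
m=(abs(T)<.02)&(S>.2)&(S<.225)&(P[...,2]>.08)&(P[...,2]<.106);print("pad z",np.median(P[...,2][m]))
for n,im0 in(("side",load("side0")[0]),):
    df=np.abs(s.astype(int)-im0).max(2)>60; print("changed in pot/box region",df[165:235,235:300].mean())
cv2.imwrite("pics/s4.png",cv2.resize(s[90:290,200:460,::-1],(780,600)))
E
```

```text
before [0.0329 0.0358 0.0388] now [0.1316 0.1348 0.1366]
up 14.18 s 0.2239 t 0.0028 z 0.0728 F s,t,z [-12.06   5.74  -3.92]
clear 15.18 s 0.2278 t 0.0014 z 0.159 F s,t,z [-0.26  0.2   0.65]
end 16.17 s 0.2278 t 0.0016 z 0.2388 F s,t,z [ 0.18  0.59 -0.66]
after [0.1307 0.1331 0.136 ]
pad z 0.10020578658771817
changed in pot/box region 0.026593406593406595
```

View pics/s4.png

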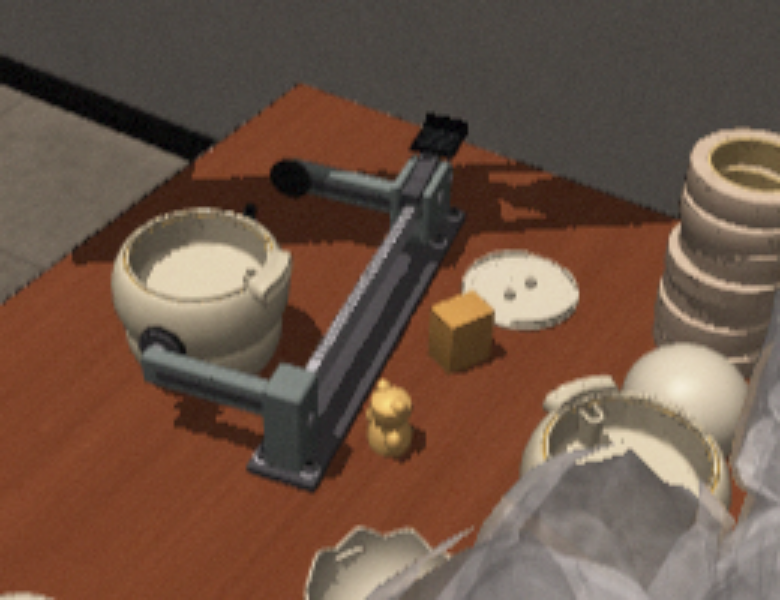

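The jaw is back, the lever has sprung up (pad z = 0.100), the arm is clear, and the pot and bystanders look as before. One last check: precise jaw travel from averaged frames, using the pad and lip.

```bash
python3 - <<'E'
from h import *
from plant import *
C=get_calibration("side")
def m_(d,off):
    P=cloud(d,C["intrinsics"],C["world_from_camera"]);S=(P[...,:2]-O)@AX-off;T=(P[...,:2]-O)@N;Z=P[...,2]
    r=[]
    for lo,hi,a,b in((.106,.116,.12,.155),(.096,.104,.07,.15),(.086,.094,.03,.11)):
        m=(abs(T-.002)<.02)&(Z>lo)&(Z<hi)&(S>a)&(S<b);r+=[np.median(S[m]),S[m].mean()]
    return np.array(r)
a=m_(load("side0")[1],0);b=np.mean([m_(get_image("side")[1],.098) for _ in range(6)],0)
print("travel mm",((b-a+.098)*1e3).round(1))
E
```

```text
travel mm [97.2 97.  96.5 96.9 97.8 97. ]
```

```bash
python3 -c "
from plant import *
print(job_done(),observe()['time_s'])"
```

```text
the job is handed in; nothing more can be done
the job is handed in; nothing more can be done
```

I pressed the lever fully down, pushed the jaw back until it stopped hard against the end stop, let the lever spring up and lifted clear at about 16 s. Afterwards the camera measured 97 mm of the 98 mm travel (good to about 1–2 mm), the pot and other things looked undisturbed in the side view, and the job is handed in.

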